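Clear the jammed pebble from the soil sampling tube

TASK

A pebble is jammed at the bottom of the clear soil sampling tube on the clamp stand. Set the sample pan on the table under the tube and tip the tube fully upright; only then take from the rack the rod that is long and thin enough, push it down the tube until its collar sits on the tube's mouth so that the pebble drops into the pan, and leave rod, tube and pan like that. Leave the other rods and everything else on the table where they are.

Things in the scene. Friction and masses are not known exactly. Their poses are not given: they have to be found in the camera images.
- stand_swivel (a point): Point on the tube's axis and on the swivel axis of a fixed clamp stand, 60 mm above the table, fixed to the stand. z is up; x is the swivel axis: a level steel arm 10 mm thick runs along +x to a post 210 mm tall at x = 150 mm, on a base plate at x = 95 to 205, y = -50 to 50 mm. The table is bare from x = 95 mm to the -x side. A leaning tube's mouth leans to +y.
- tube (a joint): Swivel of the tube: 0 = upright, against a firm stop; grows (up to 1.4 rad) as the mouth leans towards the stand's +y. Friction holds it where it is left (0.10 N m, so about 1 to 2 N at the tube's upper half tips it). It starts leaning 0.7 to 1.3 rad.
- tube_swivel (a point): Same point as stand_swivel, turning with the tube: z runs up the tube's axis to the mouth. Clear plastic tube, 29 mm outside, bore 21 mm, open at both ends; lower end at z = -16 mm (44 mm above the table when upright), upper end at z = 85 mm, the last 13 mm flared to 37 mm outside, about 29 mm inside.
- tube_mouth (a point): Centre of the tube's upper opening, turning with the tube, z along the tube's axis (at z = 85 mm of tube_swivel).
- pebble: Round dark-grey pebble 18 mm across, 12 g, origin at its centre, in the clear tube with its centre at the swivel point, wedged on two opposed sprung steel catches at z = -7 mm of tube_swivel. They leave a 14 mm gap (an 11 mm rod passes freely); a push of about 6 to 10 N forces the pebble past them.
- pan_handle (a point): Centre of the wooden handle block of the loose sample pan. Block 40 mm (x) by 14 mm (y) by 34 mm tall, from 6 to 40 mm above the table. The pan's +x points from the handle to the dish, whose centre is 95 mm away. The whole pan weighs about 110 g.
- pan_dish (a point): Centre of the inner floor of the round aluminium dish of the sample pan (3 mm above its underside): 70 mm across outside, 64 mm inside, rim 26 mm above the table. Axes as pan_handle.
- ramrod_grip (a point): Centre of the ramrod's round wooden grip, 18 mm across, 45 mm tall. Below the grip: a collar (steel disc, 42 mm across, 4 mm thick), then a steel shaft 11 mm across, 98 mm long. z runs up the rod; the collar's underside is 26.5 mm below this point, the tip 124.5 mm. It hangs upright by its collar in any one of the rack's three holes. 100 g. The only rod that can clear the tube.
- ramrod_collar (a point): Centre of the underside of the ramrod's collar, z up along the rod.
- ramrod_tip (a point): Centre of the ramrod's flat lower end, 98 mm below the collar, z up along the rod.
- short_rod_grip (a point): Centre of the grip of the short rod (11 mm shaft only 50 mm long, too short to reach the pebble), hanging in the rack; grip 18 mm across, only 30 mm tall, collar as the ramrod. Leave it.
- thick_rod_grip (a point): Centre of the grip of the thick rod (24 mm shaft, 98 mm long, does not enter the tube), hanging in the rack; grip 28 mm across, 45 mm tall, collar as the ramrod. Leave it.
- rack: Fixed wooden rod rack, origin under its centre on the table: a plate 165 mm (x) by 60 mm (y), its top 110 mm above the table, on four slim corner posts, with three 29 mm holes in a row along its x axis at -50, 0, +50 mm.
- beaker: Bystander: glass beaker 64 mm across, 85 mm tall, origin at its foot. Leave it.
- jar: Bystander: amber jar 56 mm across, 85 mm tall, origin at its foot. Leave it.
- vial: Bystander: glass vial 44 mm across, 70 mm tall, origin at its foot. Leave it.
- cone_cap: Bystander: cone cap 24 mm across, 38 mm tall, origin at its foot. Leave it.
- petri_dish: Bystander: closed petri dish with soil, 84 mm across, 16 mm tall, origin at its foot. Leave it.
- magnifier: Bystander: magnifier lying flat, lens 84 mm across with origin under its centre, handle to its -x, reaching 145 mm from the origin, 14 mm high. Leave it.
- weight: Bystander: brass weight 24 mm across, 30 mm tall, origin at its foot. Leave it.
- stopper: Bystander: rubber stopper 26 mm across, 24 mm tall, origin at its foot. Leave it.
Not all that is in view belongs to the job. Leave any purple look-alike of the part that bears ramrod_grip alone.

How it is judged:
On the way, in this order (a step that is already met when the one before it is completed fails the run):
1. the pan stands flat on the table with its dish under the tube (centre within 20 mm) and the tube is upright (within 0.07 rad), the pebble still wedged (horizontal distance between pan_dish and stand_swivel below 0.02 m and height (world z) of pan_dish below 0.01 m and angle between pan_dish's own z axis and vertical below 0.1 rad and value of joint tube below 0.07 rad and distance between tube_swivel and pebble below 0.008 m), for 0.2 s.
2. the ramrod's tip is inside the tube, less than 40 mm above the swivel point, while the pebble is still wedged (horizontal distance between ramrod_tip and tube_swivel below 0.013 m and z of ramrod_tip in the frame of tube_swivel below 0.04 m and distance between tube_swivel and pebble below 0.008 m), for 0.05 s.
At the end, for the whole second after the job is handed in: Pebble at rest in the dish of the pan; pan flat on the table, dish centre within 20 mm of the tube's axis; tube upright within 0.07 rad; ramrod standing in the tube, its collar down on the mouth (within 10 mm of its centre, aligned within 0.12 rad); all at rest (horizontal distance between pebble and pan_dish below 0.03 m and z of pebble in the frame of pan_dish between 0 and 0.022 m and horizontal distance between pan_dish and stand_swivel below 0.02 m and height (world z) of pan_dish below 0.01 m and angle between pan_dish's own z axis and vertical below 0.1 rad and value of joint tube below 0.07 rad and distance between ramrod_collar and tube_mouth below 0.01 m and angle between the z axis of ramrod_collar and the z axis of tube_mouth, either way round below 0.12 rad and linear speed of each of pebble, ramrod, pan below 0.03 m/s); the robot touches nothing.
It fails at once if a bystander on the table is shifted more than 30 mm (distance of any of beaker, jar, cone_cap, petri_dish, magnifier, vial, weight, stopper from where it was at the start of the episode above 0.03 m).
It fails at once if the short or the thick rod is shifted more than 30 mm (distance of any of short_rod_grip, thick_rod_grip from where it was at the start of the episode above 0.03 m).
It fails at once if the pebble leaves the tube while the ramrod is not down inside it (distance between tube_swivel and pebble above 0.02 m and distance between ramrod_tip and tube_swivel above 0.05 m and not (horizontal distance between pebble and pan_dish below 0.03 m and z of pebble in the frame of pan_dish between 0 and 0.022 m)).
It also fails if it takes over 72 s, if anything falls off the work surface, if the arm or the gripper's body presses on something with over 40 N, if the wrist force passes 120 N, or if a joint passes its speed limit or range.

ROBOT

A 6-joint arm with a two-finger parallel gripper is mounted at the origin on the work surface. World frame = base frame: x ahead of the robot, y to its left, z up, the work surface at z = 0. Lengths are in m, angles in rad, forces in N, time in s.
With the tool pointing down it reaches from about 0.425 to 0.95 m from the base axis. Payload 3.5 kg.
Tool frame: the origin (TCP) lies midway between the tips of the shut fingers; the grasp point (between the pads) lies 19 mm behind it; z points along the fingers, y is the line along which they close (so a half turn about z gives the same grasp; the last joint's range is limited). The gripper opens to 85 mm and grips with 20 to 120 N. Pads are 22 mm wide; open, the fingers measure 114 mm over their backs; the gripper's body (76 mm by 85 mm) begins 54 mm behind the grasp point. The pads swing forward as they close: fully open they stand 13 mm farther back than shut.
Start: joints at [-1.312, 0.286, 1.577, -0, 1.279, -0.15], TCP at [0.268, -0.619, 0.21] pointing down, gripper open.
Joint ranges: [-2.77, 2.77], [-0.9, 2.22], [0.21, 2.48], [-1.53, 4.67], [0.24, 2.81], [-2.84, 2.84]. Speed limits (rad/s): [2.79, 2.79, 3.14, 3.14, 3.14, 3.14].

INTERFACE

Orientations are given as a unit quaternion [x, y, z, w].
In Python, from plant import ctrl, cams, order gives the robot as it stands.
- The arm moves only by the tool move_arm, never from a script. Its argument "plan" is one flat list of numbers, 7 for each row, row after row: the shift along the world's x, y, z in mm, then the turn, a rotation vector about the world's x, y, z in degrees, then the finger opening in mm, from 0 to 85.4. A call has 1 to 12 rows; each row shifts and turns the commanded pose from where the row before left it; what a row does not reach is not made up. A row lasts 1/10 s, in which the tool goes at most 50 mm and 8.59 degrees, less where a joint would pass 70% of its speed; a pose out of reach is approached as far as the arm can. A call is refused whole if a number of a shift passes 50 or a number of a turn 8.59, either way. A call with a gripper value outside its range is refused whole. The fingers move at their own pace and stop on an object; "newtons" is the grip in N (left out, the last holds). Time passes only in rows, so rows that do not move let the fingers close. It gives the time, the measured TCP pose, the force, the opening and the grip force at its end, in the units of the state.
- ctrl.get_state(): the state, without advancing time (a new reading comes with each control period).
- cams.read_camera(name): name is "scene" or "top"; returns a dict with "color" (480x640x3 uint8, red, green, blue), "fov_y" (degrees; the focal length in pixels is half the picture's height over the tangent of half this angle, whatever the lens; pixels are square), "cx", "cy" (the principal point, pixels), "k1" (the pictures are not rectified: a ray, as slopes to the right and down, at radius r is drawn at 1 + k1 r^2 times it, then the intrinsics apply), "origin" and "orientation" of the camera in the world. Camera axes: x right, y up, looking along -z (the intrinsics and any distortion apply to the point x, -y, -z); pixel columns grow to the right and rows downward; lengths in m; the calibration is good to about 2 mm. A picture is of the moment at which its call begins. There is no depth.
- order.sign_off(): hands the job in; it is judged then, once.
The state is a dict: "time": time; "qpos": joint angles; "dq": joint speeds; "joint_efforts": joint torques, N m; "eef_pos": TCP position; "tcp_rot": TCP orientation; "contact_force": force on the tool from outside, world axes, zero at the start; "wrist_torque": the same for the moment, N m; "opening": opening from 0.0 (shut) to 1.0 (fully open); "finger_force": force on a finger pad.
Only numpy, scipy, OpenCV 4.12 (cv2) and the standard library are available. Lean on these libraries where they do the work, as an engineer would, in place of code of your own. Each camera call takes 0.05 s, during which the arm holds its last target. There are 200 camera calls.

## Working session

There is one attempt and no reset: what is moved stays moved. The work goes in short steps, Python scripts to look and compute and a tool call to move; the robot and the scene stay as the last step left them, time stands still between calls to the robot, and variables do not carry over. Pictures are saved under pics/ and viewed, at most 13 in all, crops included, and the job is handed in when it is done.

Besides the shell and the picture viewer there is one more tool, called after ">>>" as name(argument=value, ...) on one line, values as JSON. move_arm: Moves the arm, as the interface text tells. Its arguments: {"type":"object","properties":{"plan":{"type":"array","items":{"type":"number"}},"newtons":{"type":"number"}},"required":["plan"]}

```bash
mkdir -p pics; ls
cat > h.py <<'E'
import numpy as np, cv2
from scipy.spatial.transform import Rotation as R
from plant import ctrl, cams, order
def cam(n):
    c=cams.read_camera(n); c['f']=240/np.tan(np.radians(c['fov_y'])/2); return c
def save(c,f,box=None,s=1):
    im=c['color'][:,:,::-1]
    if box: im=im[box[1]:box[3],box[0]:box[2]]
    cv2.imwrite('pics/'+f,cv2.resize(im,None,fx=s,fy=s,interpolation=cv2.INTER_CUBIC))
def ray(c,u,v):
    K=np.array([[c['f'],0,c['cx']],[0,c['f'],c['cy']],[0,0,1.]])
    p=cv2.undistortPoints(np.array([[[u,v]]],float),K,np.array([c['k1'],0,0,0,0.]) )[0,0]
    d=R.from_quat(c['orientation']).apply([p[0],-p[1],-1]); return np.array(c['origin']),d/np.linalg.norm(d)
def onz(c,u,v,z):
    o,d=ray(c,u,v); return o+d*(z-o[2])/d[2]
def proj(c,P):
    q=R.from_quat(c['orientation']).inv().apply(np.array(P)-c['origin']); x,y=q[0]/-q[2],-q[1]/-q[2]
    k=1+c['k1']*(x*x+y*y); return np.array([c['cx']+c['f']*x*k,c['cy']+c['f']*y*k])
def tri(c1,p1,c2,p2):
    o1,d1=ray(c1,*p1);o2,d2=ray(c2,*p2)
    s=np.linalg.lstsq(np.c_[d1,-d2],o2-o1,rcond=None)[0]
    a,b=o1+s[0]*d1,o2+s[1]*d2; return (a+b)/2,np.linalg.norm(a-b)
E
python3 - <<'E'
from h import *
for n in('scene','top'):
    c=cam(n); save(c,n+'0.png'); print({k:v for k,v in c.items() if k!='color'})
print(ctrl.get_state())
E
```

```text
pics
{'fov_y': 50.92296823673369, 'cx': 322.63961165569015, 'cy': 238.57891008130093, 'k1': -0.06662745437730488, 'origin': array([1.08058979, 0.42938561, 0.8797345 ]), 'orientation': array([0.14976536, 0.32172431, 0.84147575, 0.40740932]), 'f': np.float64(504.0421743780198)}
{'fov_y': 42.93368481634481, 'cx': 317.84502578494306, 'cy': 246.74904757394341, 'k1': -0.09956906532883121, 'origin': array([ 0.31291903, -0.01967737,  1.50484641]), 'orientation': array([-0.06101576,  0.05809591,  0.71302693, -0.69605642]), 'f': np.float64(610.3110168440737)}
{'time': 0.1, 'qpos': array([-1.31201842e+00,  2.87103813e-01,  1.57802404e+00, -5.19227832e-06,
        1.27860956e+00, -1.49982140e-01]), 'dq': array([-2.89795882e-04, -3.03697857e-03, -2.56210099e-03, -4.72080243e-05,
        1.19406001e-04,  1.20301221e-03]), 'joint_efforts': array([ 3.72709837e-04, -4.07295513e+01, -2.93700653e+01, -1.74979241e-04,
        3.36022356e-03,  1.86950444e-06]), 'eef_pos': array([ 0.26816512, -0.6187491 ,  0.20847128]), 'tcp_rot': array([ 9.79186288e-01,  2.02960742e-01, -6.07881420e-05, -1.07066011e-03]), 'contact_force': array([-0.380558  ,  0.14199867, -1.02775146]), 'wrist_torque': array([-0.0268569 , -0.05306172, -0.07860814]), 'finger_force': 0.0, 'opening': 0.9998302408031065}
```

View pics/scene0.png

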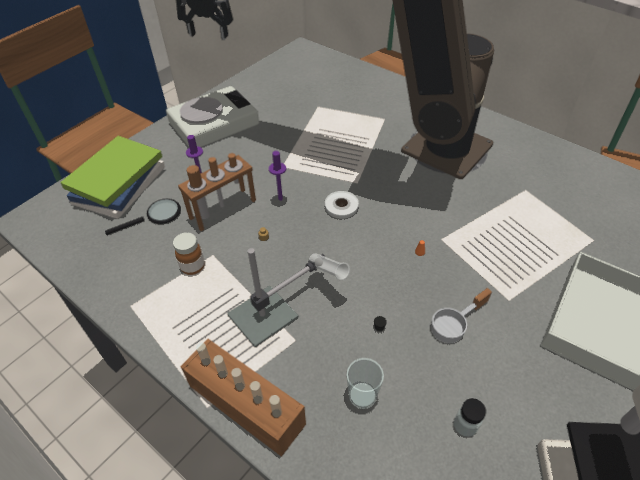

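View pics/top0.png

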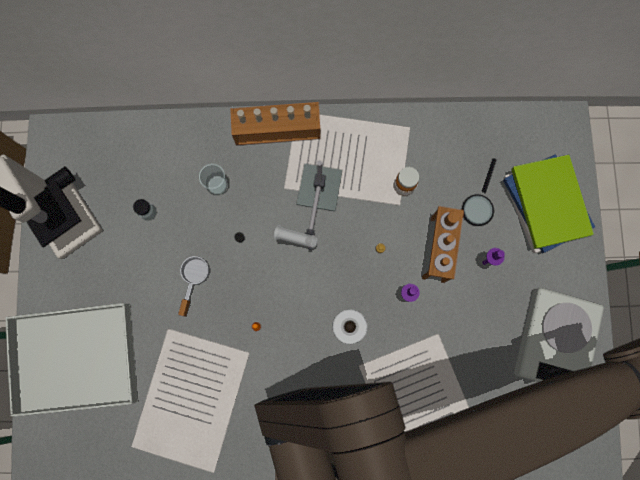

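The scene view shows the rack with three brown rods at (195,180), (214,168), (232,160), and purple look-alikes at (194,148) and (278,165). The tube is at (330,265) and the pan at (450,322), with its handle at (482,298). In the top view the tube is at (297,238), the rack at (445,243), and the pan dish at (195,270) with its handle at (184,307).

Candidates for the ramrod (top view): brown grips at (452,218), (447,241) and (443,263). The purple ones at (410,292) and (494,257) are excluded. A close crop will settle which one.

Run:
```python
from h import *
s=cam('scene');t=cam('top')
a=cv2.resize(s['color'][125:235,160:270],(400,400),interpolation=cv2.INTER_CUBIC)
b=cv2.resize(t['color'][195:290,415:510],(400,400),interpolation=cv2.INTER_CUBIC)
a2=cv2.resize(s['color'][230:350,220:360],(400,200*0+343),interpolation=cv2.INTER_CUBIC)[:200+0]
row2=[cv2.resize(s['color'][240:340,240:380],(400,200+0)),cv2.resize(t['color'][200:260,260:380],(400,200))]
cv2.imwrite('pics/crop1.png',np.vstack([np.hstack([a,b]),np.hstack(row2)])[:,:,::-1])
for n,u,v,z in[('pan dish rim',195,270,.026),('handle',184,307,.03),('tube',297,238,.08),('rack',445,243,.11),('post',319,175,.21),('g1',452,218,.15),('g3',443,263,.15)]: print(n,onz(t,u,v,z).round(3))
```

```text
pan dish rim [0.514 0.286 0.026]
handle [0.424 0.312 0.03 ]
tube [0.578 0.032 0.08 ]
rack [ 0.552 -0.313  0.11 ]
post [ 0.693 -0.023  0.21 ]
g1 [ 0.603 -0.324  0.15 ]
g3 [ 0.5   -0.297  0.15 ]
```

View pics/crop1.png

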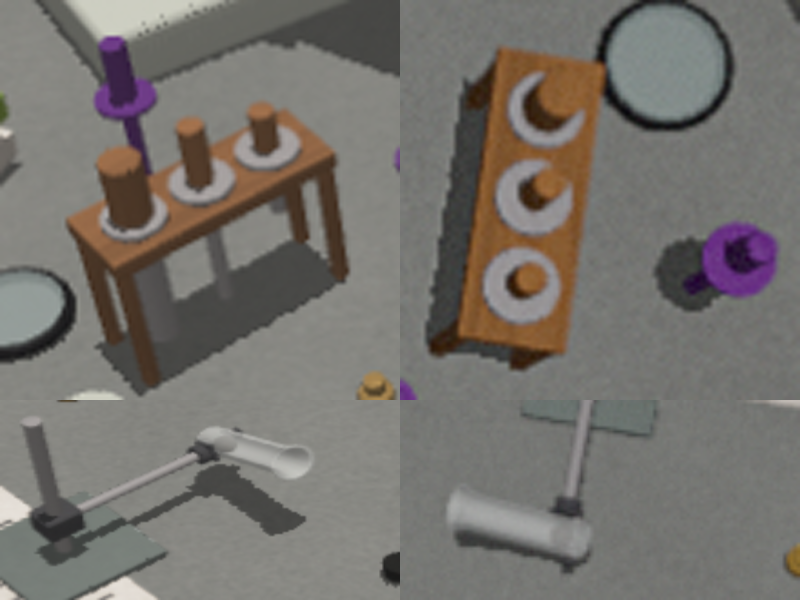

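The crop shows the thick rod at top-view (452,218). The middle rod at (447,242) has a tall thin grip and a long thin shaft, so it is the ramrod. The short rod is at (443,263) and the purple look-alike at (494,257) is off the rack. The tube's mouth is at scene (344,270) and top (277,233), leaning to +y.

Run:
```python
from h import *
s=cam('scene');t=cam('top')
m,e=tri(s,(343.6,270.5),t,(276.8,233)); print('mouth',m.round(3),e.round(4))
m,e=tri(s,(311,266),t,(310.1,232.1)); print('clamp',m.round(3),e.round(4))
for p in[(315.2,206),(310.7,228.5)]: print('arm',onz(t,*p,.06).round(4))
# base plate by colour near its centre
im=t['color']; hsv=cv2.cvtColor(im,cv2.COLOR_RGB2HSV)
print(im[200,305],im[200,330],im[220,345])
ref=im[200,305].astype(int)
mk=(np.abs(im.astype(int)-ref).sum(2)<24).astype(np.uint8); mk[:155]=0;mk[220:]=0;mk[:,:285]=0;mk[:,355:]=0
mk=cv2.morphologyEx(mk,cv2.MORPH_OPEN,np.ones((3,3)))
c=max(cv2.findContours(mk,0,1)[0],key=cv2.contourArea); P=np.array([onz(t,*q[0],.008)[:2] for q in cv2.convexHull(c)],np.float32)
print('base',cv2.minAreaRect(P))
# pan
for n,cc,lo,hi,box,z in[('handle','h',(5,110,60),(20,255,255),(165,290,200,330),.035)]:
    mk=cv2.inRange(hsv,lo,hi);m2=np.zeros_like(mk);m2[box[1]:box[3],box[0]:box[2]]=mk[box[1]:box[3],box[0]:box[2]]
    c=max(cv2.findContours(m2,0,1)[0],key=cv2.contourArea);P=np.array([onz(t,*q[0],z)[:2] for q in c],np.float32);print(n,cv2.contourArea(c),cv2.minAreaRect(P))
mk=cv2.inRange(cv2.cvtColor(im,cv2.COLOR_RGB2GRAY),150,255);m2=np.zeros_like(mk);m2[250:290,175:215]=mk[250:290,175:215]
c=max(cv2.findContours(m2,0,1)[0],key=cv2.contourArea);P=np.array([onz(t,*q[0],.026)[:2] for q in c],np.float32);print('dish',cv2.minEnclosingCircle(P))
# rack collars + ramrod grip top
print('collar',onz(t,447.1,241.8,.114).round(4),'griptop t',onz(t,415+150*95/400,195+183*95/400,.159).round(4))
print('griptop s',onz(s,160+192*110/400,125+125*110/400,.159).round(4))
```

```text
mouth [0.587 0.078 0.103] 0.0005
clamp [0.594 0.001 0.065] 0.0004
arm [ 0.6596 -0.0126  0.06  ]
arm [ 6.041e-01 -4.000e-04  6.000e-02]
[106 114 112] [102 113 108] [118 120 115]
base ((0.7172458171844482, -0.04984072595834732), (0.04564846679568291, 0.10682137310504913), 81.91059875488281)
handle 80.0 ((0.4230298399925232, 0.31323158740997314), (0.0163815226405859, 0.03878258168697357), 78.98970031738281)
dish ((0.5029849410057068, 0.28787389397621155), 0.038474466651678085)
collar [ 0.5541 -0.3171  0.114 ] griptop t [ 0.5537 -0.3159  0.159 ]
griptop s [ 0.5514 -0.3164  0.159 ]
```

>>> move_arm(plan=[23,42,0,0,0,6,85,23,42,0,0,0,6,85,23,42,0,0,0,6,85,23,42,0,0,0,6,85,23,42,0,0,0,6,85,23,42,0,0,0,6,85,23,42,0,0,0,6,85,23,42,0,0,0,6,85,23,42,0,0,0,6,85,23,42,0,0,0,6,85,-5,47,0,0,0,6,85,-5,47,0,0,0,6,85])

```text
time: 1.5
eef_pos: [0.4885, -0.1035, 0.2097]
tcp_rot: [0.671, 0.741, 0.0, -0.0]
contact_force: [0.1, 0.1, 0.4]
opening: 0.995
finger_force: 0.0
```

>>> move_arm(plan=[-5,47,0,0,0,6,85,-5,47,0,0,0,6,85,-5,47,0,0,0,6,85,-5,47,0,0,0,6,85,-5,47,0,0,0,6,85,-5,47,0,0,0,6,85,-5,47,0,0,0,6,85,-5,47,0,0,0,6,85,-5,45,-20,0,0,6,85,-5,0,-30,0,0,6,85,-5,0,-30,0,0,6,85,0,0,0,0,0,3,60])

```text
time: 2.7
eef_pos: [0.4292, 0.3147, 0.1243]
tcp_rot: [0.133, 0.991, -0.003, -0.004]
contact_force: [-1.5, -0.7, -0.2]
opening: 0.848
finger_force: 0.0
```

```bash
cat > st.py <<'E'
from h import *
def st():
    s=ctrl.get_state(); r=R.from_quat(s['tcp_rot']).as_matrix()
    print('t',round(s['time'],2),'tcp',s['eef_pos'].round(4),'yaw_x',np.degrees(np.arctan2(r[1,0],r[0,0])).round(1),'z',r[:,2].round(3),'F',s['contact_force'].round(1),'open',round(s['opening']*85.4,1),'ff',s['finger_force'],'q',s['qpos'].round(2)); return s
if __name__=='__main__': st()
E
python3 - <<'E'
from st import *
st(); s=cam('scene'); save(s,'s2.png',(380,200,560,360),4)
t=cam('top'); print(onz(t,239,238,.02),onz(t,319,187,.008), onz(t,256,326,.03))
# handle in scene
hsv=cv2.cvtColor(s['color'],cv2.COLOR_RGB2HSV)
mk=cv2.inRange(hsv,(5,110,60),(20,255,255));m2=np.zeros_like(mk);m2[280:315,465:500]=mk[280:315,465:500]
c=max(cv2.findContours(m2,0,1)[0],key=cv2.contourArea);M=cv2.moments(c);u=M['m10']/M['m00'],M['m01']/M['m00'];print(u,onz(s,*u,.027))
E
```

```text
t 2.7 tcp [0.4292 0.3147 0.1243] yaw_x 164.7 z [-0.009 -0.004 -1.   ] F [-1.5 -0.7 -0.2] open 72.4 ff 0.0 q [ 0.44  0.07  1.99 -0.    1.09 -0.86]
[0.59261441 0.17845248 0.02      ] [ 0.72121655 -0.02304071  0.008     ] [0.37437177 0.13678284 0.03      ]
(482.17111111111103, 297.34888888888884) [0.41868554 0.31030215 0.027     ]
```

View pics/s2.png

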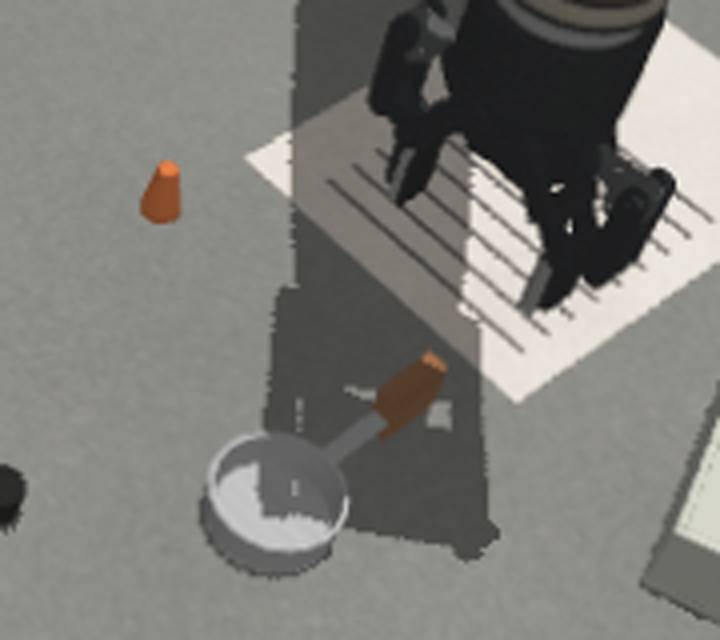

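The crop shows the pan's dish at scene (449,323) and its handle at (482,297), which lines up with the open fingers above it. Now I lower and grip.

>>> move_arm(plan=[-7,-3,-30,0,0,0,50,0,0,-40,0,0,0,50,0,0,-40,0,0,0,50,0,0,0,0,0,0,30,0,0,0,0,0,0,10,0,0,0,0,0,0,5,0,0,0,0,0,0,5,0,0,0,0,0,0,5], newtons=70)

```text
time: 3.6
eef_pos: [0.4278, 0.3133, 0.0218]
tcp_rot: [0.136, 0.991, 0.001, 0.002]
contact_force: [-0.2, -0.4, -0.5]
opening: 0.055
finger_force: 0.0
```

Run:
```python
from st import *
st(); s=cam('scene');save(s,'s3.png',(380,200,560,360),4)
# dish rim from scene: bright/grey ellipse not needed
```

```text
t 3.6 tcp [0.4278 0.3133 0.0218] yaw_x 164.4 z [ 0.004  0.002 -1.   ] F [-0.2 -0.4 -0.5] open 4.7 ff 0.0 q [ 0.44  0.21  2.05  0.    0.88 -0.86]
```

View pics/s3.png

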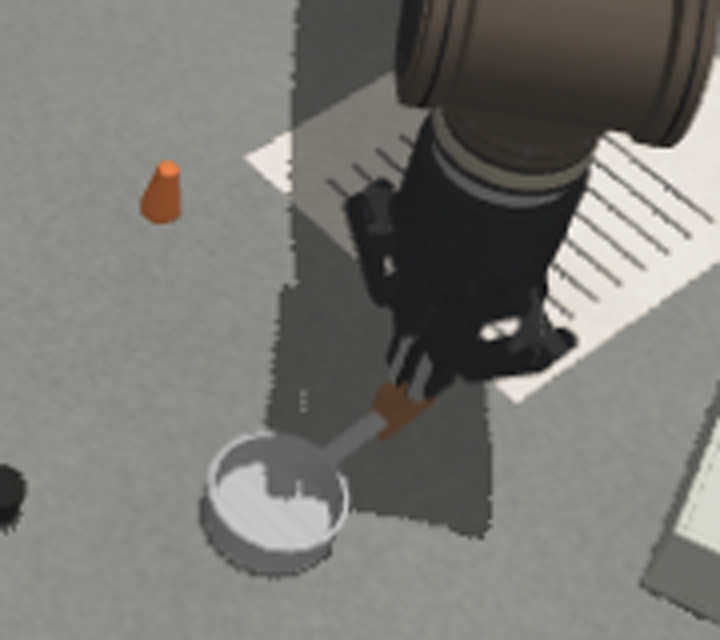

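The crop shows the fingers closed at the rear end of the handle, near scene (485,291), apparently behind it or missing it. I'll check that against projections.

Run:
```python
from st import *
s=cam('scene');t=cam('top'); S=st(); p=S['eef_pos']
for n,c in(('s',s),('t',t)): print(n,'tcp',proj(c,p),'grasp',proj(c,p+[0,0,.019]))
hsv=cv2.cvtColor(s['color'],cv2.COLOR_RGB2HSV)
mk=cv2.inRange(hsv,(5,100,40),(20,255,255));m2=np.zeros_like(mk);m2[275:315,465:500]=mk[275:315,465:500]
print(cv2.boundingRect(m2))
for z in(.006,.04): print('bottom front corner area',onz(s,474,309,z))
# rim ellipse from scene
print('rim centre',onz(s,449.5,322.5,.026), 'scene rim L/R',onz(s,432,322,.026),onz(s,467,325,.026))
hsv=cv2.cvtColor(t['color'],cv2.COLOR_RGB2HSV)
save(t,'t3.png',(160,240,240,330),6)
```

```text
t 3.75 tcp [0.4268 0.3129 0.0206] yaw_x 164.4 z [ 0.001  0.001 -1.   ] F [-0.5 -0.2  0.3] open 5.1 ff 0.0 q [ 0.44  0.21  2.06 -0.    0.88 -0.86]
s tcp [480.78360907 302.3543275 ] grasp [482.90564632 297.02803052]
t tcp [184.44354274 306.02585969] grasp [182.70372723 305.45654193]
(473, 296, 15, 13)
bottom front corner area [0.43940602 0.30737996 0.006     ]
bottom front corner area [0.46435668 0.31212761 0.04      ]
rim centre [0.51268882 0.28659753 0.026     ] scene rim L/R [0.53298789 0.25857428 0.026     ] [0.49652302 0.31686304 0.026     ]
```

View pics/t3.png

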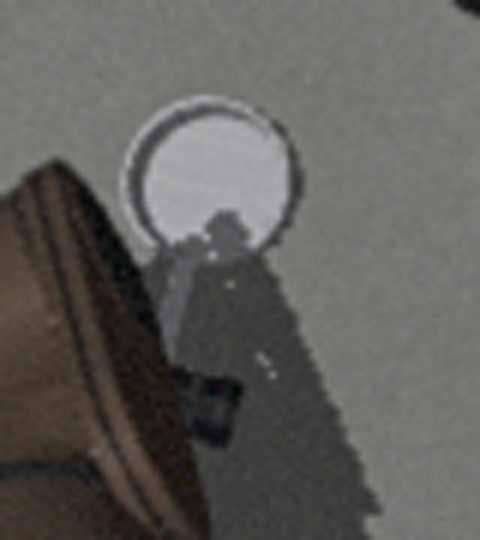

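>>> move_arm(plan=[0,0,0,0,0,0,0,0,0,0,0,0,0,0,0,0,0,0,0,0,0], newtons=70)

```text
time: 4.05
eef_pos: [0.4263, 0.3126, 0.0197]
tcp_rot: [0.136, 0.991, -0.0, -0.0]
contact_force: [0.1, 0.6, 0.1]
opening: 0.001
finger_force: 0.0
```

Run:
```python
from st import *
st(); s=cam('scene');save(s,'s4.png',(440,250,520,330),7)
```

```text
t 4.05 tcp [0.4263 0.3126 0.0197] yaw_x 164.4 z [-0. -0. -1.] F [0.1 0.6 0.1] open 0.1 ff 0.0 q [ 0.44  0.21  2.06 -0.    0.87 -0.86]
```

View pics/s4.png

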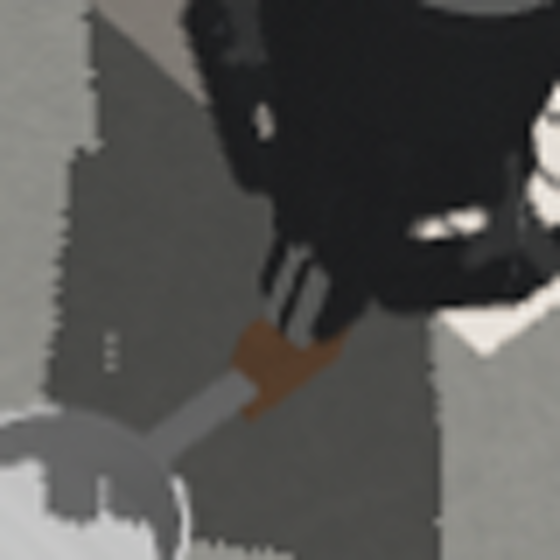

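The crop shows the shut fingers with their tips disappearing behind the handle top at scene (483,298), and the pan has not moved. I'll compare the projected handle box with the outline seen before the reach.

Run:
```python
from st import *
s=cam('scene'); im=cv2.imread('pics/scene0.png')
a=np.radians(-15.5); X=np.array([np.cos(a),np.sin(a),0]);Y=np.array([-X[1],X[0],0])
C=np.array([.422,.3117,0])
for z in(.006,.04):
  for i in(1,-1):
    for j in(1,-1): print(z,i,j,proj(s,C+i*.02*X+j*.007*Y+[0,0,z]).round(1))
mk=cv2.inRange(cv2.cvtColor(im,cv2.COLOR_BGR2HSV),(3,90,40),(22,255,255));m2=np.zeros_like(mk);m2[280:315,465:500]=mk[280:315,465:500]
c=max(cv2.findContours(m2,0,1)[0],key=cv2.contourArea);print(cv2.convexHull(c)[:,0].tolist())
t=cv2.imread('pics/top0.png');tc=cam('top')
mk=cv2.inRange(cv2.cvtColor(t,cv2.COLOR_BGR2HSV),(3,90,40),(22,255,255));m2=np.zeros_like(mk);m2[290:330,165:200]=mk[290:330,165:200]
c=max(cv2.findContours(m2,0,1)[0],key=cv2.contourArea);print('top',cv2.convexHull(c)[:,0].tolist())
for z in(.006,.04):
  for i in(1,-1):
    for j in(1,-1): print(z,i,j,proj(tc,C+i*.02*X+j*.007*Y+[0,0,z]).round(1))
```

```text
0.006 1 1 [475.6 311.6]
0.006 1 -1 [470.6 307.1]
0.006 -1 1 [488.8 302. ]
0.006 -1 -1 [483.8 297.6]
0.04 1 1 [479.3 302.3]
0.04 1 -1 [474.2 297.6]
0.04 -1 1 [492.7 292.5]
0.04 -1 -1 [487.6 288.1]
[[487, 288], [490, 291], [490, 293], [489, 296], [487, 300], [485, 302], [479, 307], [476, 309], [475, 309], [474, 302], [474, 299], [475, 297], [478, 294], [486, 288]]
top [[184, 299], [189, 301], [189, 303], [188, 307], [186, 314], [185, 315], [181, 315], [179, 314], [179, 310], [181, 302], [182, 299]]
0.006 1 1 [185.7 299.8]
0.006 1 -1 [191.1 301.2]
0.006 -1 1 [181.3 315.6]
0.006 -1 -1 [186.7 317. ]
0.04 1 1 [182.6 298.7]
0.04 1 -1 [188.2 300.1]
0.04 -1 1 [178.1 314.8]
0.04 -1 -1 [183.6 316.2]
```

>>> move_arm(plan=[0,0,0,0,0,0,40,0,0,0,0,0,0,40,0,0,0,0,0,0,40,-3,0,-6,0,0,0,40,-2,0,-6,0,0,0,40,0,0,0,0,0,0,0,0,0,0,0,0,0,0,0,0,0,0,0,0,0,0,0,0,0,0,0,0], newtons=70)

```text
time: 5.1
eef_pos: [0.4212, 0.3126, 0.0077]
tcp_rot: [0.136, 0.991, -0.0, -0.0]
contact_force: [0.1, -0.3, -0.8]
opening: 0.135
finger_force: 71.7
```

Run:
```python
from st import *
st(); s=cam('scene');save(s,'s5.png',(440,250,520,330),7)
```

```text
t 5.1 tcp [0.4212 0.3126 0.0077] yaw_x 164.4 z [-0. -0. -1.] F [ 0.1 -0.3 -0.8] open 11.6 ff 71.70931577682495 q [ 0.44  0.22  2.07  0.    0.85 -0.85]
```

>>> move_arm(plan=[0,0,4,0,0,0,0,0,-25,0,0,0,0,0,0,-35,0,0,0,0,0,0,-40,0,0,0,0,0,0,-40,0,0,0,0,0,0,-40,0,0,0,0,0,0,-20,0,0,0,0,0,10,-20,0,0,0,0,0,20,-20,0,0,0,0,0,15,-20,0,0,0,0,0,10,-15,0,0,0,0,0,5,-5,0,0,0,0,0])

```text
time: 6.35
eef_pos: [0.4824, 0.0313, 0.0122]
tcp_rot: [0.136, 0.991, -0.0, 0.0]
contact_force: [-0.6, -0.1, -1.5]
opening: 0.139
finger_force: 71.7
```

Run:
```python
from st import *
st(); s=cam('scene');t=cam('top')
a=cv2.resize(s['color'][220:360,250:450],(400,280),interpolation=cv2.INTER_CUBIC);b=cv2.resize(t['color'][180:320,220:420],(400,280),interpolation=cv2.INTER_CUBIC)
cv2.imwrite('pics/p6.png',np.hstack([a,b])[:,:,::-1])
for n,c in(('s',s),('t',t)): print(n,'swivel',proj(c,[.573,.007,.06]),'dish c',proj(c,[.573,.007,.026]))
```

```text
t 6.35 tcp [0.4824 0.0313 0.0122] yaw_x 164.3 z [ 0.001 -0.    -1.   ] F [-0.6 -0.1 -1.5] open 11.9 ff 71.73065185546875 q [-0.15  0.13  2.17 -0.    0.84 -1.44]
s swivel [319.8997609 262.5602699] dish c [320.12555585 272.54583662]
t swivel [307.89570178 241.24499937] dish c [308.2025037  243.68646592]
```

View pics/p6.png

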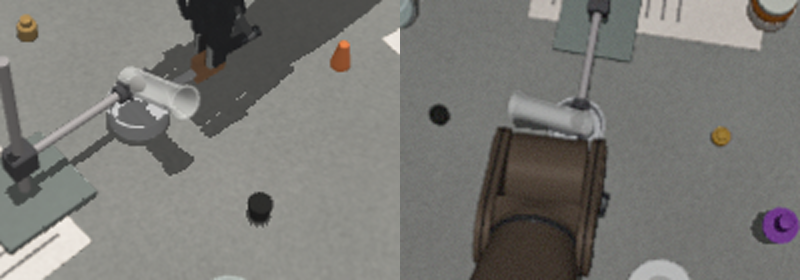

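The crops show the dish under the tube, centred near scene (319,273), with the tube above it still leaning to +y (mouth at scene (343,271)). Set it down and release.

>>> move_arm(plan=[0,0,-4,0,0,0,0,0,0,0,0,0,0,0,0,0,0,0,0,0,40,0,0,0,0,0,0,40,0,0,0,0,0,0,40,0,0,25,0,0,0,40,0,0,45,0,0,0,40,0,0,45,0,0,0,0,40,34,10,0,0,0,0,40,34,0,0,0,0,0,39,35,0,0,0,0,0])

```text
time: 7.55
eef_pos: [0.596, 0.1313, 0.134]
tcp_rot: [0.136, 0.991, 0.0, 0.002]
contact_force: [0.4, -0.6, 0.3]
opening: -0.002
finger_force: 0.0
```

Run:
```python
from st import *
st(); s=cam('scene');t=cam('top')
a=cv2.resize(s['color'][200:340,250:450],(400,280),interpolation=cv2.INTER_CUBIC);b=cv2.resize(t['color'][180:320,220:420],(400,280),interpolation=cv2.INTER_CUBIC)
cv2.imwrite('pics/p7.png',np.hstack([a,b])[:,:,::-1])
e=ctrl.get_state()['eef_pos']
for z in (0,.01,.02,.03): print(z,proj(s,e+[0,0,z]))
```

```text
t 7.55 tcp [0.596  0.1313 0.134 ] yaw_x 164.4 z [ 0.003  0.    -1.   ] F [ 0.4 -0.6  0.3] open -0.1 ff 0.0 q [ 0.05  0.22  1.81 -0.    1.12 -1.25]
0 [364.44638952 279.13179665]
0.01 [364.73210852 275.84982651]
0.02 [365.02227428 272.51372482]
0.03 [365.31698597 269.12220196]
```

View pics/p7.png

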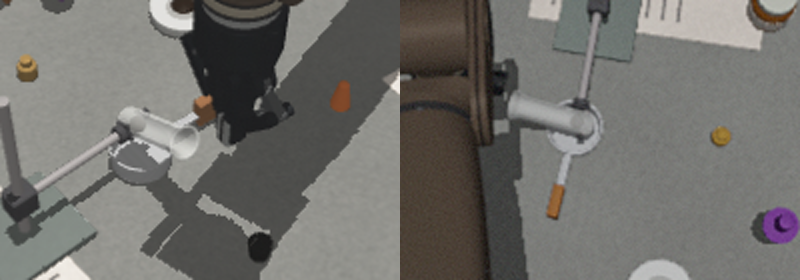

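The crops show the pan flat with its dish under the tube, centred at top-view (508,243). The shut fingertips are at scene (363,270), which is about 2.5 cm higher than the reported TCP, so I'll allow for that. Next, tip the tube.

>>> move_arm(plan=[0,0,-45,0,0,0,0,0,0,-43,0,0,0,0,-3,-15,0,0,0,0,0,-3,-15,0,0,0,0,0,-3,-15,8,0,0,0,0,-3,-12,10,0,0,0,0,-2,-10,8,0,0,0,0,-2,-10,6,0,0,0,0])

```text
time: 8.45
eef_pos: [0.5816, 0.0531, 0.0829]
tcp_rot: [0.135, 0.991, 0.001, 0.006]
contact_force: [1.5, 1.0, 2.3]
opening: 0.003
finger_force: 1.3
```

Run:
```python
from st import *
S=st(); d=(S['eef_pos'][:2]-[.573,.007])@[.215,.977]; print('d',d)
```

```text
t 8.45 tcp [0.5816 0.0531 0.0829] yaw_x 164.4 z [ 0.011  0.001 -1.   ] F [1.5 1.  2.3] open 0.2 ff 1.3270669542362157 q [-0.08  0.22  1.91  0.    1.01 -1.38]
d 0.046928839127508684
```

>>> move_arm(plan=[-1,-6,2,0,0,0,0,-1,-5,0,0,0,0,0,0,-3,0,0,0,0,0,0,0,0,0,0,0,0])

```text
time: 8.85
eef_pos: [0.5785, 0.0389, 0.0841]
tcp_rot: [0.136, 0.991, 0.001, 0.002]
contact_force: [-7.5, 6.2, 20.1]
opening: 0.003
finger_force: 10.7
```

```bash
cat > tube.py <<'E'
from st import *
S=st(); print('d',(S['eef_pos'][:2]-[.573,.007])@[.215,.977])
t=cam('top');s=cam('scene')
for nm,c,b in(('t',t,(285,200,345,270)),('s',s,(290,210,370,300))):
    g=cv2.cvtColor(c['color'],cv2.COLOR_RGB2GRAY);sub=np.zeros_like(g);sub[b[1]:b[3],b[0]:b[2]]=cv2.inRange(g,140,255)[b[1]:b[3],b[0]:b[2]]
    for k in cv2.findContours(sub,0,1)[0]:
        if cv2.contourArea(k)>25: print(nm,cv2.boundingRect(k),cv2.contourArea(k))
    print(nm,'exp swivel',proj(c,[.573,.007,.06]).round(1),'mouth',proj(c,[.573,.007,.145]).round(1))
E
python3 tube.py
```

```text
t 8.85 tcp [0.5785 0.0389 0.0841] yaw_x 164.3 z [ 0.005  0.001 -1.   ] F [-7.5  6.2 20.1] open 0.2 ff 10.663249288627412 q [-0.11  0.21  1.91  0.    1.01 -1.41]
d 0.032316311174861174
t exp swivel [307.9 241.2] mouth [307.1 234.6]
s (356, 287, 14, 13) 73.5
s (341, 285, 12, 11) 31.5
s (290, 275, 15, 21) 96.0
s (347, 210, 23, 32) 489.5
s (290, 210, 31, 71) 1231.5
s exp swivel [319.9 262.6] mouth [319.3 235.3]
```

>>> move_arm(plan=[0,4,8,0,0,0,0,0,0,12,0,0,0,0,0,0,0,0,0,0,0])

```text
time: 9.25
eef_pos: [0.5769, 0.0423, 0.0998]
tcp_rot: [0.136, 0.991, -0.0, 0.001]
contact_force: [-0.1, 0.0, 0.4]
opening: 0.0
finger_force: 0.0
```

>>> move_arm(plan=[-1,-5,0,0,0,0,0,-1,-3,0,0,0,0,0,0,0,0,0,0,0,0])

```text
time: 9.55
eef_pos: [0.5742, 0.0357, 0.0978]
tcp_rot: [0.136, 0.991, 0.001, 0.0]
contact_force: [2.4, 4.0, 0.5]
opening: 0.001
finger_force: 2.1
```

```bash
python3 tube.py
python3 - <<'E'
from h import *
s=cam('scene');t=cam('top')
a=cv2.resize(s['color'][200:340,250:450],(800,560)[:2],interpolation=cv2.INTER_CUBIC)[:, :]
cv2.imwrite('pics/p8.png',a[:,:,::-1])
E
```

```text
t 9.55 tcp [0.5742 0.0357 0.0978] yaw_x 164.3 z [ 0.001  0.003 -1.   ] F [2.4 4.  0.5] open 0.1 ff 2.147425262462548 q [-0.12  0.19  1.91  0.    1.04 -1.41]
d 0.02834691166806872
t exp swivel [307.9 241.2] mouth [307.1 234.6]
s (354, 286, 16, 14) 101.0
s (338, 281, 15, 15) 39.0
s (290, 275, 15, 21) 71.5
s (321, 269, 13, 9) 30.5
s (325, 210, 45, 51) 576.0
s (290, 210, 33, 71) 1294.5
s exp swivel [319.9 262.6] mouth [319.3 235.3]
```

>>> move_arm(plan=[-1,-3,0,0,0,0,0,0,0,0,0,0,0,0])

```text
time: 9.95
eef_pos: [0.5741, 0.0352, 0.098]
tcp_rot: [0.136, 0.991, 0.004, 0.001]
contact_force: [4.9, 11.5, -0.7]
opening: -0.002
finger_force: 6.6
```

>>> move_arm(plan=[-1,-3,0,0,0,0,0,0,0,0,0,0,0,0])

```text
time: 10.15
eef_pos: [0.574, 0.035, 0.0981]
tcp_rot: [0.137, 0.991, 0.006, 0.002]
contact_force: [9.0, 20.7, -2.3]
opening: -0.001
finger_force: 10.7
```

>>> move_arm(plan=[3,12,0,0,0,0,0,8,40,10,0,0,0,0,0,45,20,0,0,0,0,0,45,30,0,0,0,0,0,40,30,0,0,0,0])

```text
time: 10.65
eef_pos: [0.5819, 0.2081, 0.185]
tcp_rot: [0.136, 0.991, -0.002, -0.002]
contact_force: [1.3, -0.0, -0.3]
opening: -0.001
finger_force: 0.0
```

```bash
python3 tube.py
python3 - <<'E'
from h import *
s=cam('scene');t=cam('top')
a=cv2.resize(s['color'][210:310,270:370],(400,400),interpolation=cv2.INTER_CUBIC)
b=cv2.resize(t['color'][200:270,270:340],(400,400),interpolation=cv2.INTER_CUBIC)
cv2.imwrite('pics/p9.png',np.hstack([a,b])[:,:,::-1])
E
```

```text
t 10.65 tcp [0.5819 0.2081 0.185 ] yaw_x 164.4 z [-0.004 -0.003 -1.   ] F [ 1.3 -0.  -0.3] open -0.1 ff 0.0 q [ 0.18  0.19  1.74 -0.    1.22 -1.12]
d 0.19841582417969805
t (293, 200, 29, 70) 645.0
t exp swivel [307.9 241.2] mouth [307.1 234.6]
s (290, 251, 19, 30) 132.5
s (299, 247, 12, 12) 33.0
s (290, 210, 80, 90) 3915.5
s (328, 210, 28, 6) 84.0
s exp swivel [319.9 262.6] mouth [319.3 235.3]
```

View pics/p9.png

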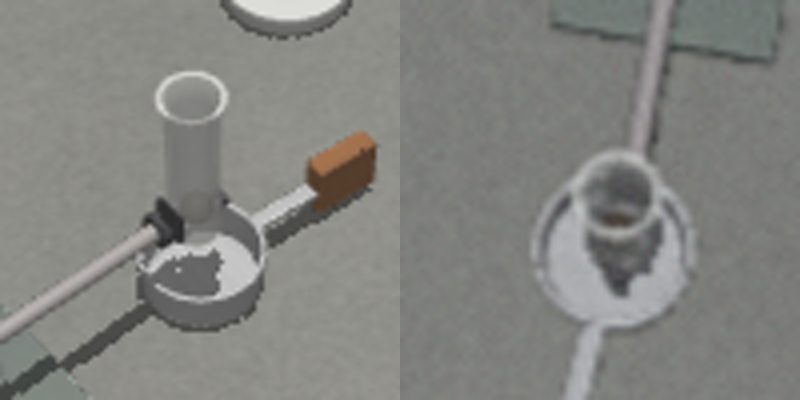

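The crops show the tube upright, with its mouth at scene (318,234) and top (308,234). The pebble is visible in the tube near the swivel, and the dish is below at top (307,244). Now the ramrod.

>>> move_arm(plan=[-2,-40,20,0,0,0,85,-3,-48,10,0,0,0,85,-3,-48,0,0,0,0,85,-3,-48,0,0,0,0,85,-3,-48,0,0,0,0,85,-3,-48,0,0,0,0,85,-3,-48,0,0,0,0,85,-3,-48,0,0,0,0,70,-3,-48,0,0,0,0,60,-3,-48,0,0,0,0,50,-2,-46,0,0,0,0,50,0,0,0,0,0,1,50])

```text
time: 12.05
eef_pos: [0.5484, -0.3167, 0.2128]
tcp_rot: [0.131, 0.991, -0.0, -0.002]
contact_force: [0.3, 0.2, 0.6]
opening: 0.583
finger_force: 0.0
```

Run:
```python
from st import *
st();s=cam('scene');t=cam('top')
m,e=tri(s,(317.75,234.25),t,(308.2,234.1));print('mouth',m.round(4),e.round(4), onz(s,317.75,234.25,.145).round(4),onz(t,308.2,234.1,.145).round(4))
# ramrod grip top from scene (if visible), brown blobs
im=cv2.imread('pics/scene0.png');hsv=cv2.cvtColor(im,cv2.COLOR_BGR2HSV)
mk=cv2.inRange(hsv,(0,60,110),(22,255,255))
print('rack rods: collar centres scene->', [onz(s,160+u*110/400,125+v*110/400,.114).round(4)[:2] for u,v in((134,215),(202,181),(267,146))])
print('top collar centres',[onz(t,415+(u-400)*95/400,195+v*95/400,.114).round(4)[:2] for u,v in((546,110),(535,197),(522,285))])
```

```text
t 12.05 tcp [ 0.5484 -0.3167  0.2128] yaw_x 165.0 z [-0.005 -0.    -1.   ] F [0.3 0.2 0.6] open 49.8 ff 0.0 q [-0.68  0.2   1.68 -0.    1.27 -1.99]
mouth [0.5739 0.0042 0.147 ] 0.0004 [0.5726 0.0028 0.145 ] [0.5741 0.0044 0.145 ]
rack rods: collar centres scene-> [array([ 0.601 , -0.3273]), array([ 0.5527, -0.3169]), array([ 0.5032, -0.3085])]
top collar centres [array([ 0.6029, -0.3261]), array([ 0.5541, -0.317 ]), array([ 0.5053, -0.3069])]
```

>>> move_arm(plan=[4,0,-35,0,0,2,50,0,0,-40,0,0,2,50,0,0,-25,0,0,0,50,0,0,-10,0,0,0,50,0,0,0,0,0,0,50])

```text
time: 12.65
eef_pos: [0.5546, -0.3084, 0.1034]
tcp_rot: [0.092, 0.996, 0.001, -0.002]
contact_force: [-0.1, -0.0, 0.2]
opening: 0.583
finger_force: 0.0
```

```bash
python3 st.py
```

```text
t 12.65 tcp [ 0.5546 -0.3084  0.1034] yaw_x 169.5 z [-0.004  0.003 -1.   ] F [-0.1 -0.   0.2] open 49.8 ff 0.0 q [-0.67  0.3   1.76 -0.    1.08 -2.05]
```

>>> move_arm(plan=[-1,-8,-5,0,0,0,50,0,0,0,0,0,0,50,0,0,0,0,0,0,25,0,0,0,0,0,0,10,0,0,0,0,0,0,5,0,0,0,0,0,0,5,0,0,0,0,0,0,5], newtons=100)

```text
time: 13.35
eef_pos: [0.5556, -0.3186, 0.1021]
tcp_rot: [0.092, 0.996, -0.001, 0.001]
contact_force: [-0.5, 0.5, 5.0]
opening: 0.186
finger_force: 97.4
```

```bash
python3 st.py
```

```text
t 13.35 tcp [ 0.5556 -0.3186  0.1021] yaw_x 169.4 z [ 0.001 -0.001 -1.   ] F [-0.5  0.5  5. ] open 15.9 ff 97.43909239768982 q [-0.68  0.31  1.75 -0.    1.08 -2.06]
```

>>> move_arm(plan=[0,0,10,0,0,0,5,0,0,20,0,0,0,5,0,0,30,0,0,0,5,0,0,35,0,0,0,5,0,0,35,0,0,0,5,0,0,30,0,0,0,5,0,0,10,0,0,0,5,0,0,0,0,0,0,5])

```text
time: 14.15
eef_pos: [0.5555, -0.3185, 0.2723]
tcp_rot: [0.092, 0.996, -0.001, 0.001]
contact_force: [0.3, 0.1, -1.5]
opening: 0.188
finger_force: 97.5
```

```bash
cat > rod.py <<'E'
from st import *
S=st(); e=S['eef_pos']
s=cam('scene')
# thin grey shaft below the TCP: predicted tip/collar pixels if the rod hangs straight, grip centre = tcp+dz
for dz in(.035,.04,.045):
    g=e+[0,0,dz]; print(dz,'collar',proj(s,g-[0,0,.0265]).round(1),'tip',proj(s,g-[0,0,.1245]).round(1))
u,v=proj(s,e+[0,0,-.085]).astype(int); save(s,'rod_last.png',(u-60,v-90,u+60,v+40),5)
ref=cv2.GaussianBlur(s['color'],(3,3),0).astype(int)
for vv in range(v-50,v+14,6): print(vv,cv2.cvtColor(s['color'],cv2.COLOR_RGB2GRAY)[vv,u-12:u+13].tolist())
E
python3 rod.py
```

```text
t 14.15 tcp [ 0.5555 -0.3185  0.2723] yaw_x 169.4 z [ 0.002 -0.002 -1.   ] F [ 0.3  0.1 -1.5] open 16.1 ff 97.48002290725708 q [-0.68  0.17  1.6   0.    1.37 -2.07]
0.035 collar [200.7 114.1] tip [208.9 151.6]
0.04 collar [200.3 112.1] tip [208.6 149.8]
0.045 collar [199.8 110. ] tip [208.2 148. ]
99 [83, 72, 45, 30, 30, 29, 30, 30, 30, 34, 143, 166, 168, 168, 168, 168, 168, 170, 171, 177, 187, 201, 209, 209, 209]
105 [74, 83, 81, 49, 31, 30, 30, 30, 29, 29, 30, 109, 162, 167, 167, 168, 166, 165, 164, 164, 166, 166, 167, 167, 167]
111 [75, 66, 76, 83, 82, 81, 74, 72, 64, 79, 86, 87, 87, 87, 88, 84, 168, 167, 166, 166, 165, 164, 166, 164, 120]
117 [87, 87, 85, 86, 87, 87, 87, 87, 85, 84, 84, 122, 124, 164, 165, 165, 161, 121, 81, 81, 82, 97, 110, 141, 209]
123 [91, 90, 89, 96, 98, 84, 86, 87, 85, 81, 84, 123, 129, 209, 209, 209, 209, 209, 209, 209, 209, 209, 208, 208, 204]
129 [209, 209, 209, 209, 209, 209, 148, 85, 87, 86, 83, 92, 179, 177, 164, 118, 141, 131, 121, 110, 107, 108, 108, 107, 107]
135 [148, 136, 126, 114, 108, 109, 107, 106, 83, 87, 86, 83, 81, 91, 104, 104, 105, 104, 104, 103, 103, 104, 103, 104, 103]
141 [103, 104, 103, 103, 104, 104, 104, 103, 102, 91, 86, 86, 84, 82, 89, 101, 100, 93, 87, 79, 85, 102, 101, 103, 115]
147 [46, 80, 86, 85, 84, 83, 104, 103, 108, 133, 119, 85, 86, 84, 82, 93, 129, 134, 136, 136, 136, 136, 136, 136, 136]
153 [68, 86, 86, 85, 84, 75, 83, 124, 135, 135, 135, 135, 135, 136, 134, 133, 134, 135, 134, 133, 134, 134, 133, 134, 133]
159 [47, 50, 85, 135, 134, 135, 133, 133, 133, 133, 133, 132, 133, 132, 131, 132, 132, 134, 133, 133, 133, 134, 135, 133, 131]
```

>>> move_arm(plan=[1,20,0,0,0,0,5,2,35,0,0,0,0,5,3,45,0,0,0,0,5,3,45,0,0,0,0,5,3,45,0,0,0,0,5,2,45,0,0,0,0,5,2,40,0,0,0,0,5,1,30,0,0,0,0,5,1,17,0,0,0,0,5,0,0,0,0,0,0,5,0,0,0,0,0,0,5])

```text
time: 15.3
eef_pos: [0.5725, 0.0038, 0.2696]
tcp_rot: [0.092, 0.996, -0.0, -0.001]
contact_force: [0.5, 0.3, -1.3]
opening: 0.184
finger_force: 97.6
```

```bash
cat > rod2.py <<'E'
from st import *
S=st(); e=S['eef_pos']
s=cam('scene');g=cv2.cvtColor(s['color'],cv2.COLOR_RGB2GRAY)
tz=.0344-.1245
print('pred tip',proj(s,e+[0,0,tz]).round(1),'pred collar',proj(s,e+[0,0,tz+.098]).round(1),'mouth px 317.75 234.25')
for h in range(0,110,10):
    u,v=proj(s,e+[0,0,tz+h/1000]); U,V=int(round(u)),int(round(v)); print(h,(round(u,1),V),U-12,g[V,U-12:U+13].tolist())
E
python3 rod2.py
```

```text
t 15.3 tcp [0.5725 0.0038 0.2696] yaw_x 169.5 z [-0.002 -0.    -1.   ] F [ 0.5  0.3 -1.3] open 15.7 ff 97.58843064308167 q [-0.17  0.02  1.77 -0.    1.36 -1.56]
pred tip [317.9 222.4] pred collar [316.9 184.3] mouth px 317.75 234.25
0 (np.float64(317.9), 222) 306 [137, 135, 135, 136, 136, 135, 137, 137, 139, 141, 113, 90, 89, 88, 86, 117, 135, 136, 137, 137, 139, 140, 139, 139, 140]
10 (np.float64(317.8), 219) 306 [137, 140, 142, 137, 135, 135, 137, 135, 135, 137, 93, 86, 89, 88, 86, 94, 135, 140, 137, 137, 140, 141, 140, 136, 136]
20 (np.float64(317.7), 215) 306 [138, 140, 140, 139, 138, 138, 137, 137, 135, 121, 89, 87, 89, 88, 86, 106, 135, 139, 136, 136, 138, 134, 133, 86, 87]
30 (np.float64(317.6), 211) 306 [138, 136, 134, 134, 136, 137, 139, 139, 139, 126, 91, 87, 89, 88, 85, 104, 131, 135, 135, 86, 85, 99, 116, 155, 207]
40 (np.float64(317.5), 208) 305 [139, 138, 139, 137, 137, 135, 138, 137, 137, 139, 115, 88, 88, 89, 88, 84, 105, 135, 141, 94, 87, 146, 215, 220, 219]
50 (np.float64(317.4), 204) 305 [135, 138, 139, 139, 137, 135, 135, 137, 137, 140, 115, 89, 88, 89, 88, 85, 105, 137, 141, 143, 196, 218, 219, 220, 219]
60 (np.float64(317.3), 200) 305 [137, 139, 139, 139, 140, 139, 139, 139, 141, 139, 103, 86, 88, 90, 88, 84, 120, 136, 139, 122, 199, 217, 219, 219, 219]
70 (np.float64(317.2), 196) 305 [135, 135, 136, 139, 140, 141, 139, 137, 135, 139, 103, 87, 89, 89, 87, 83, 118, 135, 139, 139, 141, 139, 181, 204, 215]
80 (np.float64(317.1), 192) 305 [140, 143, 141, 139, 137, 138, 139, 139, 139, 141, 94, 86, 89, 89, 86, 84, 133, 139, 139, 138, 138, 137, 135, 139, 138]
90 (np.float64(317.0), 188) 305 [139, 138, 135, 123, 90, 84, 86, 89, 91, 91, 91, 88, 88, 88, 90, 91, 91, 89, 88, 87, 87, 105, 130, 136, 138]
100 (np.float64(316.9), 183) 305 [141, 98, 89, 89, 89, 88, 87, 87, 87, 78, 66, 68, 74, 81, 79, 79, 82, 89, 90, 89, 89, 89, 90, 89, 95]
```

>>> move_arm(plan=[1,0,-15,0,0,0,5,0,0,-20,0,0,0,5,0,0,-15,0,0,0,5,0,0,-10,0,0,0,5,0,0,0,0,0,0,5])

```text
time: 15.85
eef_pos: [0.5728, 0.0035, 0.2081]
tcp_rot: [0.093, 0.996, 0.0, -0.002]
contact_force: [-0.0, 0.4, -2.4]
opening: 0.183
finger_force: 97.6
```

>>> move_arm(plan=[0,0,-15,0,0,0,5,0,0,-12,0,0,0,5,0,0,-5,0,0,0,5,0,0,0,0,0,0,5,0,0,0,0,0,0,5])

```text
time: 16.35
eef_pos: [0.5742, 0.0039, 0.179]
tcp_rot: [0.092, 0.996, -0.0, 0.0]
contact_force: [0.8, 0.3, -1.5]
opening: 0.182
finger_force: 97.6
```

>>> move_arm(plan=[0,0,-10,0,0,0,5,0,0,-8,0,0,0,5,0,0,-5,0,0,0,5,0,0,-5,0,0,0,5,0,0,-5,0,0,0,5,0,0,0,0,0,0,5])

```text
time: 16.95
eef_pos: [0.5735, 0.0039, 0.1443]
tcp_rot: [0.092, 0.996, 0.0, -0.001]
contact_force: [1.0, 0.2, -2.0]
opening: 0.187
finger_force: 97.6
```

>>> move_arm(plan=[0,0,-4,0,0,0,5,0,0,-3,0,0,0,5,0,0,0,0,0,0,5])

```text
time: 17.25
eef_pos: [0.5739, 0.0038, 0.1379]
tcp_rot: [0.092, 0.996, -0.0, -0.0]
contact_force: [0.1, -1.0, -2.7]
opening: 0.185
finger_force: 97.6
```

>>> move_arm(plan=[0,0,-2,0,0,0,5,0,0,0,0,0,0,5])

```text
time: 17.45
eef_pos: [0.5742, 0.0038, 0.1371]
tcp_rot: [0.092, 0.996, -0.0, 0.0]
contact_force: [0.3, -0.1, 0.5]
opening: 0.183
finger_force: 98.0
```

>>> move_arm(plan=[0,0,-2,0,0,0,5,0,0,0,0,0,0,5])

```text
time: 17.65
eef_pos: [0.5744, 0.0038, 0.137]
tcp_rot: [0.092, 0.996, -0.0, 0.0]
contact_force: [-3.6, 0.8, 7.8]
opening: 0.186
finger_force: 98.2
```

```bash
python3 st.py
```

```text
t 17.65 tcp [0.5744 0.0038 0.137 ] yaw_x 169.4 z [ 0. -0. -1.] F [-3.6  0.8  7.8] open 15.9 ff 98.22647094726562 q [-0.17  0.14  1.89 -0.    1.11 -1.56]
```

>>> move_arm(plan=[0,0,2,0,0,0,5,0,0,0,0,0,0,25,0,0,0,0,0,0,45,0,0,0,0,0,0,50,0,0,25,0,0,0,50,0,0,45,0,0,0,50,-5,-20,45,0,0,0,50,-10,-45,10,0,0,0,50,-10,-45,0,0,0,0,50,0,-45,0,0,0,0,50,0,0,0,0,0,0,50])

```text
time: 18.75
eef_pos: [0.5485, -0.1558, 0.2617]
tcp_rot: [0.095, 0.995, -0.001, -0.0]
contact_force: [0.5, 0.7, -0.5]
opening: 0.582
finger_force: 0.0
```

Run:
```python
from st import *
st(); s=cam('scene');t=cam('top')
a=cv2.resize(s['color'][200:310,265:375],(400,400),interpolation=cv2.INTER_CUBIC);b=cv2.resize(t['color'][200:270,270:340],(400,400),interpolation=cv2.INTER_CUBIC)
cv2.imwrite('pics/p10.png',np.hstack([a,b])[:,:,::-1])
```

```text
t 18.75 tcp [ 0.5485 -0.1558  0.2617] yaw_x 169.1 z [-0.    -0.002 -1.   ] F [ 0.5  0.7 -0.5] open 49.7 ff 0.0 q [-0.45  0.02  1.78 -0.    1.34 -1.83]
```

View pics/p10.png

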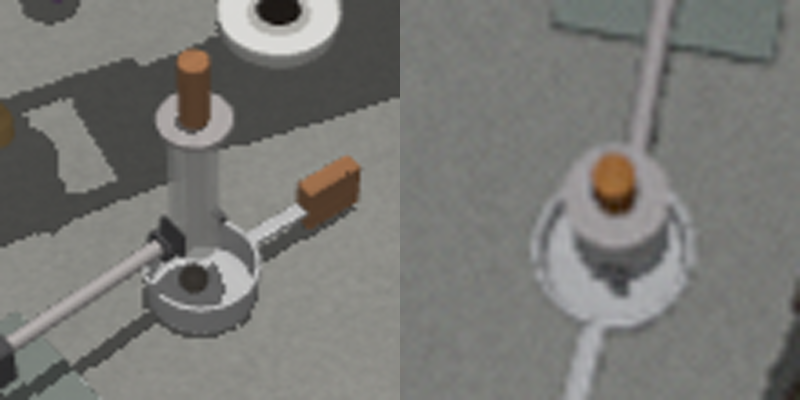

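The crops show the pebble in the dish at scene (318,276). The ramrod's collar is flush on the mouth at scene (319,233), the tube is upright, and the gripper is clear.

```bash
python3 -c "
from plant import order
print(order.sign_off())"
```

```text
the job is handed in; nothing more can be done
None
```

The job is handed in at about 19 s: in the last images the pan is under the upright tube, the ramrod's collar sits on the mouth, the pebble is in the dish, and the arm is clear; no verdict was returned.

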